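Close up a set of mini loaf tins in the tin carrier

ROBOT

A 7-joint arm with a two-finger parallel gripper is mounted at the origin on a cart in front of the work surface, level with it; the furniture and walls round the work are solid. World frame = base frame: x ahead of the robot, y to its left, z up, the work surface at z = 0. Lengths are in m, angles in rad, forces in N, time in s.
With the tool pointing down it reaches from about 0.4 to 0.85 m from the base axis. Payload 4.5 kg.
Tool frame: the origin (TCP) lies midway between the tips of the shut fingers; the grasp point (between the pads) lies 19 mm behind it; z points along the fingers, y is the direction in which the jaws open and shut (so a half turn about z gives the same grasp; the last joint's range is limited). The gripper opens to 88 mm and grips with 3 to 60 N. Pads are 18 mm wide; open, the fingers measure 123 mm over their backs; the gripper's body (75 mm by 187 mm) begins 45 mm behind the grasp point.
Start: joints at [-1.108, 0.689, -0.195, 1.565, 0.157, 0.902, -0.215], TCP at [0.26, 0.568, 0.239] pointing down, gripper open.
Joint ranges: [-3.01, 3.01], [-0.46, 2.08], [-1.47, 1.51], [0.13, 2.56], [-1, 4.14], [0.04, 2.09], [-2.66, 2.66]. Speed limits (rad/s): [2.57, 2.57, 3.14, 3.14, 3.14, 3.14, 3.14].

INTERFACE

Orientations are given as a unit quaternion [x, y, z, w].
In Python, from plant import r gives the robot as it stands. The module is installed in compiled form; this text tells all that it offers.
- The arm moves only by the shell command python3 -m jog 'ROWS' [FORCE]. ROWS is JSON, a list of rows, each an object with "translation": the shift along the tool's x, y, z in units of 40 mm (1.0 is 40 mm), a list of three; "twist": the turn about the tool's z in units of 6 degrees (1.0 is 6 degrees); "claw": the opening in per cent of the stroke, from 0 (shut) to 100 (fully open). A call has 1 to 20 rows; each row shifts and turns the commanded pose from where the row before left it, along the tool's axes as they then stand; what a row does not reach is not made up. A row lasts 1/12 s, in which the tool goes at most 41.7 mm and 7.16 degrees, less where a joint would pass 70% of its speed; a pose out of reach is approached as far as the arm can. A call is refused whole if a number of a shift passes 1 or a number of a turn 1, either way. A call with a gripper value outside its range is refused whole. The fingers move at their own pace and stop on an object; FORCE is the grip in N (left out, the last holds). Time passes only in rows, so rows that do not move let the fingers close. It gives the time, the measured TCP pose, the force and the opening at its end, in the units of the state.
- r.get_state(): the state, without advancing time (a new reading comes with each control period).
- r.snapshot(name): name is "scene" or "top" or "wrist"; returns a dict with "img" (384x512x3 uint8, red, green, blue), "fx", "fy", "cx", "cy" (pixels), "origin" and "rotation" of the camera in the world; the wrist camera has in their place "T_tool_cam" (4x4, takes a point from camera to tool coordinates, whose origin is the TCP and whose axes are the flange's). Camera axes: x right, y up, looking along -z (the intrinsics and any distortion apply to the point x, -y, -z); pixel columns grow to the right and rows downward; lengths in m; the calibration is good to about 2 mm. A picture is of the moment at which its call begins: read the wrist's pose just before it. There is no depth.
- r.finish_job(): hands the job in, once; it reports no verdict.
Trained networks look in the newest picture that a camera, given by its name, has taken for a name from the list of things; names that differ only in an ending like _2 or _b are one class to them, and where a whole thing is asked for, a point or a joint stands for the part that bears it (a point fixed in the world has none). Each returns a list of dicts, best first, with "confidence" (0 to 1); they miss things now and then, are a little off and sometimes report something else, mostly with a low value. They report only what shows in the picture. A call takes as long as a camera call.
- r.spot_in(label, camera): "rect" ([left, top, right, bottom] in pixels, round what is visible of it).
- r.spot_point(label, camera): "location" ([row, column] in pixels: a listed point, or the origin of a listed thing).
The state is a dict: "clock": time; "q": joint angles; "qd": joint speeds; "joint_torque": joint torques, N m; "tool_pos": TCP position; "eef_rot": TCP orientation; "contact_force": force on the tool from outside, world axes, zero at the start; "moment": the same for the moment, N m; "opening": opening from 0.0 (shut) to 1.0 (fully open).
Only numpy, scipy, OpenCV 4.12 (cv2) and the standard library are available. Lean on these libraries where they do the work, as an engineer would, in place of code of your own. Each camera call takes 0.05 s, during which the arm holds its last target. There are 200 camera calls.

TASK

Three small dark loaf tins were put down crooked in the sheet-metal tin carrier. Nudge them into one straight row, side by side with each tin's short end flat against the tall back fence, then slide the end stop by its red grip until it presses the row snugly together against the fixed end, so that the set can be carried to the oven without shifting, and let go. Leave the other things on the table where they are.

Things in the scene. Friction and masses are not known exactly. Their poses are not given: they have to be found in the camera images.
- tin_carrier: fixed grey sheet-metal carrier tray, floor 230 x 430 mm. Origin at table height; x points at the tall back fence (far from the robot), y along it to the fixed end, z up. In mm: fence's inner face x = 110, fixed end's inner face y = 170, both reach z = 67; floor's top z = 8, from x -115 to 115, y -225 to 205; front side open. A tin flat on the fence has its centre at x = 42
- end_stop (a joint): end stop, an upright steel plate 165 mm long and 66 mm high with a red grip, sliding along the carrier's y, staying where it is left (3 N friction). Value in m: its pressing face is at y = -34 mm - value in the carrier's frame; 0: three tins (3 x 68 mm) stand tight between it and the fixed end; larger is more open, up to 0.145
- stop_grip (a point): middle of the end stop's upright red grip, 88 mm above the table: a block 16 mm thick along the carrier's y, 52 mm wide along its x, from 62 to 106 mm above the table. It stands 12 mm behind (-y of) the pressing face, at x = 30 mm in the carrier's frame
- mini_tin_1: dark open mini loaf tin, 136 x 68 mm over the rolled rim, 54 mm high, 0.17 to 0.34 kg, empty. Origin at the centre of its underside, x along its length, z up. The rim, 8 mm wide, 7 mm tall, upright sides, can be pinched from above with one finger inside the tin; walls below 3 mm, nearly upright; inner floor 3 mm up. Tins touch at their rims; they are alike, any order will do
- mini_tin_2: dark open mini loaf tin, 136 x 68 mm over the rolled rim, 54 mm high, 0.17 to 0.34 kg, empty. Origin at the centre of its underside, x along its length, z up. The rim, 8 mm wide, 7 mm tall, upright sides, can be pinched from above with one finger inside the tin; walls below 3 mm, nearly upright; inner floor 3 mm up. Tins touch at their rims; they are alike, any order will do
- mini_tin_3: dark open mini loaf tin, 136 x 68 mm over the rolled rim, 54 mm high, 0.17 to 0.34 kg, empty. Origin at the centre of its underside, x along its length, z up. The rim, 8 mm wide, 7 mm tall, upright sides, can be pinched from above with one finger inside the tin; walls below 3 mm, nearly upright; inner floor 3 mm up. Tins touch at their rims; they are alike, any order will do
- honey_jar: bystander: honey jar with gold lid, 77 mm across, 120 mm high, origin at its underside
- timer: bystander: round white kitchen timer with red knob, 66 mm across, 46 mm high, origin at its underside

How it is judged:
On the way:
1. with the three tins standing in a straight row against the fence, the end stop is pressed on the row (more than 2 N) (x of mini_tin_1 in the frame of tin_carrier between 0.037 and 0.046 m and y of mini_tin_1 in the frame of tin_carrier between -0.012 and 0.142 m and z of each of mini_tin_1, mini_tin_2, mini_tin_3 in the frame of tin_carrier below 0.012 m and angle between the x axis of each of mini_tin_1, mini_tin_2, mini_tin_3 and the x axis of tin_carrier, either way round below 0.06 rad and angle between each of mini_tin_1, mini_tin_2, mini_tin_3's own z axis and vertical below 0.05 rad and x of mini_tin_2 in the frame of tin_carrier between 0.037 and 0.046 m and y of mini_tin_2 in the frame of tin_carrier between -0.012 and 0.142 m and x of mini_tin_3 in the frame of tin_carrier between 0.037 and 0.046 m and y of mini_tin_3 in the frame of tin_carrier between -0.012 and 0.142 m and value of joint end_stop below 0.006 m and (contact force between end_stop and mini_tin_1 above 2 N or contact force between end_stop and mini_tin_2 above 2 N or contact force between end_stop and mini_tin_3 above 2 N)), for 0.1 s.
At the end, for the whole second after the job is handed in: All three tins stand flat on the carrier's floor between the fixed end and the end stop, each with its end within 5 mm of the back fence and square to it within 0.06 rad; the end stop is closed up so that the gaps in the row come to less than 6 mm in all; the tins are at rest (x of mini_tin_1 in the frame of tin_carrier between 0.037 and 0.046 m and y of mini_tin_1 in the frame of tin_carrier between -0.012 and 0.142 m and z of each of mini_tin_1, mini_tin_2, mini_tin_3 in the frame of tin_carrier below 0.012 m and angle between the x axis of each of mini_tin_1, mini_tin_2, mini_tin_3 and the x axis of tin_carrier, either way round below 0.06 rad and angle between each of mini_tin_1, mini_tin_2, mini_tin_3's own z axis and vertical below 0.05 rad and x of mini_tin_2 in the frame of tin_carrier between 0.037 and 0.046 m and y of mini_tin_2 in the frame of tin_carrier between -0.012 and 0.142 m and x of mini_tin_3 in the frame of tin_carrier between 0.037 and 0.046 m and y of mini_tin_3 in the frame of tin_carrier between -0.012 and 0.142 m and value of joint end_stop below 0.006 m and linear speed of each of mini_tin_1, mini_tin_2, mini_tin_3 below 0.01 m/s); the robot touches nothing.
It fails at once if the honey jar with the gold lid is moved more than 30 mm (distance of honey_jar from where it was at the start of the episode above 0.03 m).
It fails at once if the white kitchen timer with the red knob is moved more than 30 mm (distance of timer from where it was at the start of the episode above 0.03 m).
It also fails if it takes over 69 s, if anything falls off the work surface, if the arm or the gripper's body presses on something with over 40 N, if the wrist force passes 120 N, or if a joint passes its speed limit or range.

## Working session

There is one attempt and no reset: what is moved stays moved. The work goes in short steps, Python scripts to look and compute and a shell command to move; the robot and the scene stay as the last step left them, time stands still between calls to the robot, and variables do not carry over. Pictures are saved under pics/ and viewed, about 8 in all and at most 12, crops included, and the job is handed in when it is done.

```bash
mkdir -p pics; cat > h.py <<'E'
import numpy as np, cv2
from plant import r
from scipy.spatial.transform import Rotation as R
def cam(name):
    s=r.get_state(); d=r.snapshot(name)
    if name=="wrist":
        T=np.eye(4);T[:3,:3]=R.from_quat(s['eef_rot']).as_matrix();T[:3,3]=s['tool_pos']
        T=T@np.array(d['T_tool_cam']);d['origin']=T[:3,3];d['rotation']=T[:3,:3]
    d['rotation']=np.array(d['rotation']).reshape(3,3);d['origin']=np.array(d['origin'])
    return d
def ray(d,row,col,z):
    v=d['rotation']@np.array([(col-d['cx'])/d['fx'],-(row-d['cy'])/d['fy'],-1])
    return d['origin']+v*(z-d['origin'][2])/v[2]
def px(d,p):
    c=d['rotation'].T@(np.array(p)-d['origin']);return d['cx']+d['fx']*c[0]/-c[2], d['cy']-d['fy']*c[1]/-c[2]
def save(d,n,s=1.5):cv2.imwrite(n,cv2.resize(d['img'][:,:,::-1],None,fx=s,fy=s))
E
python3 - <<'E'
from h import *
np.set_printoptions(precision=4,suppress=True)
d=cam('top');save(d,'pics/top1.png')
print({k:v for k,v in d.items() if k!='img'})
for l,z in [('mini_tin_1',0.05),('tin_carrier',0.0),('stop_grip',0.088),('honey_jar',0),('timer',0)]:
    for q in r.spot_point(l,'top')[:4]: print(l,q,ray(d,*q['location'],z if 'tin_' not in l else 0.008))
print(r.get_state())
E
```

```text
Traceback (most recent call last):
  File "h.py", line 9, in cam
    d['rotation']=np.array(d['rotation']).reshape(3,3);d['origin']=np.array(d['origin'])
                  ~~~~~~~~~~~~~~~~~~~~~~~~~~~~~~~^^^^^
ValueError: cannot reshape array of size 4 into shape (3,3)
```

```bash
sed -i "s/    d\['rotation'\]=np.array(d\['rotation'\]).reshape(3,3);/    d['rotation']=d['rotation'] if np.size(d['rotation'])==9 else R.from_quat(d['rotation']).as_matrix();/" h.py
python3 - <<'E'
from h import *
np.set_printoptions(precision=4,suppress=True)
d=cam('top');save(d,'pics/top1.png')
print({k:v for k,v in d.items() if k!='img'})
for l,z in [('mini_tin_1',0.05),('tin_carrier',0.0),('stop_grip',0.088),('honey_jar',0),('timer',0)]:
    for q in r.spot_point(l,'top')[:4]: print(l,q,ray(d,*q['location'],z if 'tin_' not in l else 0.008))
print(r.get_state())
E
```

```text
{'fx': 382.69324070260586, 'fy': 382.69324070260586, 'cx': 261.92999277315346, 'cy': 197.92029095116126, 'origin': array([0.3464, 0.0201, 1.4318]), 'rotation': array([[-0.007 ,  0.9933, -0.1151],
       [-1.    , -0.0076, -0.0053],
       [-0.0061,  0.115 ,  0.9933]])}
mini_tin_1 {'location': [190.3, 227.1], 'confidence': 0.92} [0.5412 0.1582 0.008 ]
mini_tin_1 {'location': [193.3, 253.1], 'confidence': 0.81} [0.5291 0.0606 0.008 ]
mini_tin_1 {'location': [189.3, 282.4], 'confidence': 0.73} [ 0.5433 -0.0495  0.008 ]
tin_carrier {'location': [191.1, 258.0], 'confidence': 0.83} [0.5372 0.0422 0.008 ]
tin_carrier {'location': [188.4, 283.4], 'confidence': 0.65} [ 0.5467 -0.0533  0.008 ]
stop_grip {'location': [174.4, 304.6], 'confidence': 0.91} [ 0.5852 -0.1252  0.088 ]
honey_jar {'location': [223.3, 161.5], 'confidence': 0.86} [0.4195 0.4043 0.    ]
timer {'location': [235.3, 369.1], 'confidence': 0.7} [ 0.3693 -0.3698  0.    ]
{'clock': 0.35, 'q': array([-1.1082,  0.6893, -0.1946,  1.5655,  0.1573,  0.9025, -0.2151]), 'qd': array([-0.0011, -0.0037, -0.0009, -0.0037,  0.0003,  0.0012,  0.0017]), 'joint_torque': array([  0.0007, -52.6935,  -1.2649, -15.3443,  -0.0521,   0.0024,
         0.0001]), 'tool_pos': array([0.2598, 0.5683, 0.2386]), 'eef_rot': array([ 0.2127,  0.9771, -0.0002, -0.    ]), 'contact_force': array([-0.0184, -0.0549, -0.402 ]), 'moment': array([ 0.0332, -0.0575,  0.0499]), 'opening': 0.9965350403380321}
```

View pics/top1.png

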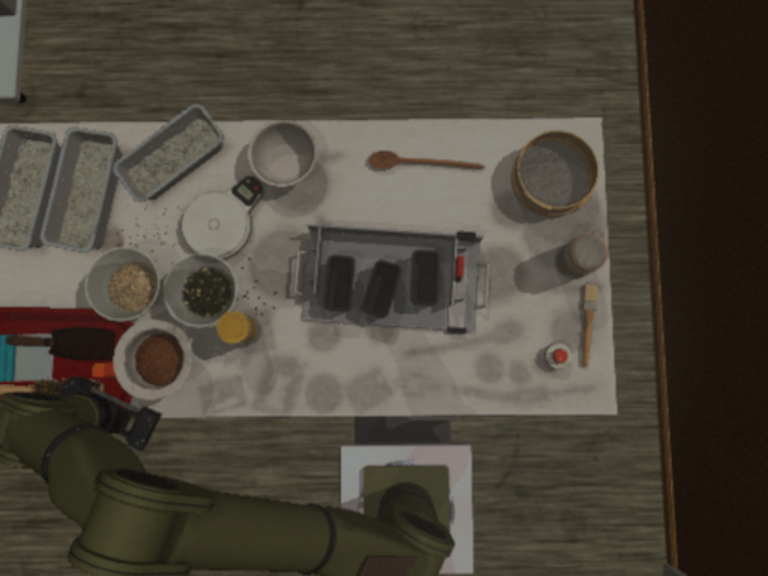

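```bash
M='{"translation":[-0.55,-0.48,-0.08],"twist":0,"claw":45}'
python3 -m jog '[{"translation":[-0.55,-0.48,-0.08],"twist":0.55,"claw":45},{"translation":[-0.58,-0.44,-0.08],"twist":0,"claw":45},{"translation":[-0.58,-0.44,-0.08],"twist":0,"claw":45},{"translation":[-0.58,-0.44,-0.08],"twist":0,"claw":45},{"translation":[-0.58,-0.44,-0.08],"twist":0,"claw":45},{"translation":[-0.58,-0.44,-0.08],"twist":0,"claw":45},{"translation":[-0.58,-0.44,-0.08],"twist":0,"claw":45},{"translation":[-0.58,-0.44,-0.08],"twist":0,"claw":45},{"translation":[-0.58,-0.44,-0.08],"twist":0,"claw":45},{"translation":[-0.58,-0.44,-0.08],"twist":0,"claw":45},{"translation":[-0.58,-0.44,-0.08],"twist":0,"claw":45},{"translation":[-0.58,-0.44,-0.08],"twist":0,"claw":45},{"translation":[-0.58,-0.44,-0.08],"twist":0,"claw":45},{"translation":[-0.58,-0.44,-0.08],"twist":0,"claw":45},{"translation":[-0.58,-0.44,-0.08],"twist":0,"claw":45},{"translation":[-0.58,-0.44,-0.08],"twist":0,"claw":45},{"translation":[-0.58,-0.44,-0.08],"twist":0,"claw":45},{"translation":[-0.58,-0.44,-0.08],"twist":0,"claw":45}]' 20
python3 -m jog '[{"translation":[0,0,0],"twist":1,"claw":45},{"translation":[0,0,0],"twist":1,"claw":45},{"translation":[0,0,0],"twist":1,"claw":45},{"translation":[0,0,0],"twist":1,"claw":45},{"translation":[0,0,0],"twist":1,"claw":45},{"translation":[0,0,0],"twist":1,"claw":45},{"translation":[0,0,0],"twist":1,"claw":45},{"translation":[0,0,0],"twist":1,"claw":45},{"translation":[0,0,0],"twist":1,"claw":45},{"translation":[0,0,0],"twist":1,"claw":45},{"translation":[0,0,0],"twist":0,"claw":45},{"translation":[0,0,0],"twist":0,"claw":45}]'
python3 - <<'E'
from h import *
np.set_printoptions(precision=4,suppress=True)
d=cam('wrist');save(d,'pics/w1.png')
print({k:v for k,v in d.items() if k!='img'}, r.get_state()['q'])
for l,z in [('mini_tin_1',0.008),('tin_carrier',0.0),('stop_grip',0.088)]:
    for q in r.spot_point(l,'wrist')[:4]: print(l,q,ray(d,*q['location'],z))
E
```

```text
clock: 1.85
tool_pos: [0.4811, 0.0916, 0.2967]
eef_rot: [0.241, 0.971, 0.0, 0.0]
contact_force: [0.3, 0.1, -1.2]
opening: 0.448
clock: 2.85
tool_pos: [0.4806, 0.0931, 0.2964]
eef_rot: [0.693, 0.721, -0.0, 0.0]
contact_force: [-0.7, 0.4, 0.1]
opening: 0.45
{'fx': 342.04961754237, 'fy': 342.04961754237, 'cx': 254.7581389607303, 'cy': 191.61312335116452, 'T_tool_cam': array([[ 0.    ,  0.9662,  0.2579,  0.0649],
       [ 1.    , -0.0003,  0.001 , -0.0005],
       [ 0.001 ,  0.2579, -0.9662, -0.1458],
       [ 0.    ,  0.    ,  0.    ,  1.    ]]), 'origin': array([0.4775, 0.158 , 0.4421]), 'rotation': array([[ 0.9992, -0.0393, -0.0095],
       [ 0.0404,  0.9653,  0.2579],
       [-0.0009, -0.258 ,  0.9661]])} [-0.3362  0.4336  0.0757  1.895  -0.0437  0.8144 -0.197 ]
mini_tin_1 {'location': [102.7, 303.1], 'confidence': 0.94} [0.5365 0.1574 0.008 ]
mini_tin_1 {'location': [186.2, 287.1], 'confidence': 0.92} [0.5237 0.0511 0.008 ]
mini_tin_1 {'location': [259.1, 303.4], 'confidence': 0.7} [ 0.553  -0.0519  0.008 ]
stop_grip {'location': [349.3, 321.1], 'confidence': 0.66} [ 0.57   -0.1325  0.088 ]
```

View pics/w1.png

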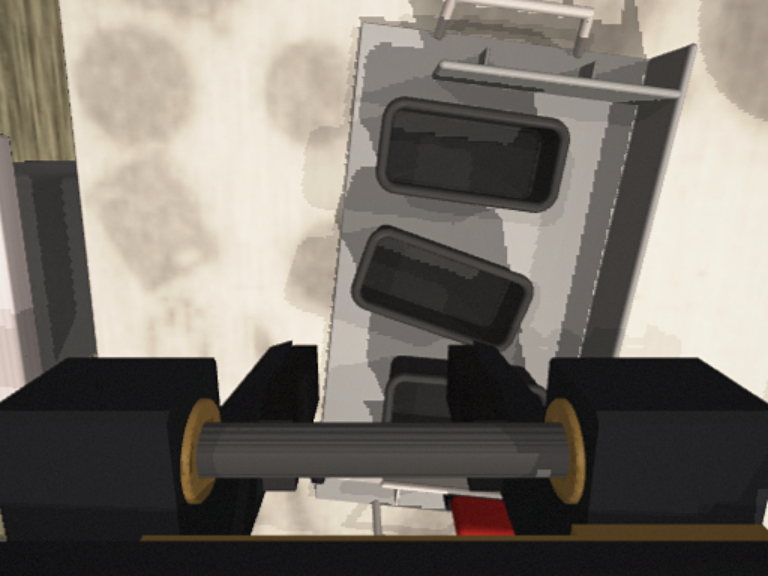

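```bash
python3 - <<'E'
from h import *
np.set_printoptions(precision=4,suppress=True)
d=cam('wrist')
f=lambda x,y,z: ray(d,y/1.5,x/1.5,z)[:2]
def line(n,a,b,z):
    p,q=f(*a,z),f(*b,z);print(n,p,q,np.degrees(np.arctan2(*(q-p)[::-1])))
line('fencetop',(627,355),(695,45),.067)
line('endtop',(437,64),(680,95),.067)
line('front',(322,420),(361,22),.008)
line('back0',(361,22),(645,60),.008)
line('A top',(405,97),(555,119),.06);line('A bot',(390,183),(540,211),.06)
line('A lr',(378,150),(568,165),.06)
line('B top',(390,229),(518,277),.06);line('B bot',(362,303),(500,349),.06)
line('B lr',(352,265),(532,313),.06)
from plant import r
t=cam('top');x0,y0=195,145
c=cv2.resize(t['img'][y0:y0+80,x0:x0+135,::-1],None,fx=5.8,fy=5.8,interpolation=cv2.INTER_CUBIC)
cv2.imwrite('pics/topc.png',c)
E
```

```text
fencetop [0.675  0.0105] [0.6845 0.2344] 87.56207585998054
endtop [0.5122 0.2159] [0.6804 0.2026] -4.514585010729954
front [ 0.4301 -0.0891] [0.4572 0.2527] 85.46898337073519
back0 [0.4572 0.2527] [0.6801 0.2342] -4.740149471406952
A top [0.4918 0.1947] [0.5988 0.1841] -5.6380355090568415
A bot [0.4839 0.1351] [0.5958 0.1191] -8.153786797316979
A lr [0.4742 0.1581] [0.6122 0.1529] -2.142066022418811
B top [0.4853 0.1014] [0.5849 0.0683] -18.3848250607886
B bot [0.466  0.0428] [0.5769 0.0089] -17.00436591860893
B lr [0.4575 0.0727] [0.5989 0.0398] -13.087146473475583
```

View pics/topc.png

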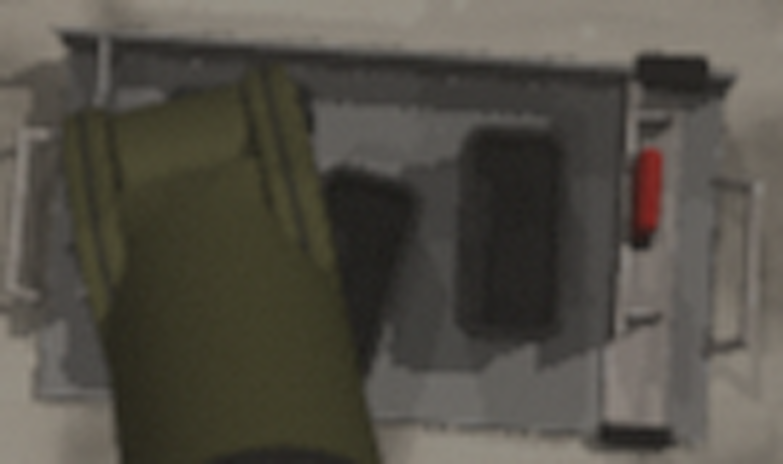

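```bash
cat >> h.py <<'E'
O=np.array([.5554,.0391]);YC=np.radians(-4.6)
RC=np.array([[np.cos(YC),-np.sin(YC)],[np.sin(YC),np.cos(YC)]])
def w(xc,yc): return O+RC@np.array([xc,yc])
def c(xy): return RC.T@(np.array(xy)[:2]-O)
def here():
    s=r.get_state();m=R.from_quat(s['eef_rot']).as_matrix();return s,np.arctan2(m[1,1],m[0,1])
def plan(xy,z,yaw_deg):
    """units: twist, then tool x,y,z after the twist"""
    s,y=here();t=np.radians(yaw_deg);dx=np.array([*xy,z])-s['tool_pos']
    print('twist',round(np.degrees(y-t)/6,2),'xyz',np.round(np.array([-np.sin(t)*dx[0]+np.cos(t)*dx[1],np.cos(t)*dx[0]+np.sin(t)*dx[1],-dx[2]])/.04,2))
def rep():
    s,y=here();print('t',round(s['clock'],2),'carrier mm',np.round(c(s['tool_pos'])*1e3,1),'z',round(s['tool_pos'][2]*1e3,1),'yaw rel',round(np.degrees(y-YC),2),'F(c)',np.round(RC.T@s['contact_force'][:2],1),round(s['contact_force'][2],1),'open mm',round(s['opening']*88,1))
E
python3 -c "
from h import *
rep();plan((.4774,.1645),.044,-6.7)"
```

```text
t 3.15 carrier mm [-78.8  47.6] z 296.3 yaw rel 6.77 F(c) [-0.3  0.2] 0.1 open mm 39.6
twist 1.48 xyz [ 1.77 -0.29  6.31]
```

```bash

python3 -m jog '[{"translation":[0,0,0],"twist":0.74,"claw":45},{"translation":[0,0,0],"twist":0.74,"claw":45},{"translation":[0.44,-0.07,0.3],"twist":0,"claw":45},{"translation":[0.44,-0.07,0.6],"twist":0,"claw":45},{"translation":[0.44,-0.07,0.7],"twist":0,"claw":45},{"translation":[0.44,-0.07,0.7],"twist":0,"claw":45},{"translation":[0,0,0.8],"twist":0,"claw":45},{"translation":[0,0,0.8],"twist":0,"claw":45},{"translation":[0,0,0.8],"twist":0,"claw":45},{"translation":[0,0,0.6],"twist":0,"claw":45},{"translation":[0,0,0.5],"twist":0,"claw":45},{"translation":[0,0,0.5],"twist":0,"claw":45},{"translation":[0,0,0],"twist":0,"claw":45}]' 20
python3 -c "
from h import *
rep();d=cam('wrist');save(d,'pics/w2.png')"
```

```text
clock: 4.23
tool_pos: [0.4762, 0.1637, 0.0413]
eef_rot: [0.747, 0.664, -0.002, -0.001]
contact_force: [-0.3, -0.6, 0.8]
opening: 0.451
t 4.23 carrier mm [-88.9 117.9] z 41.3 yaw rel -2.11 F(c) [-0.3 -0.6] 0.8 open mm 39.7
```

View pics/w2.png

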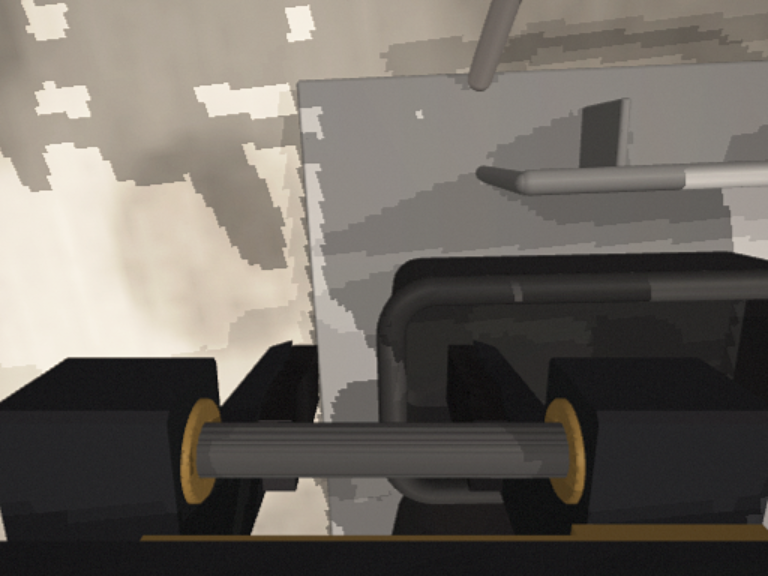

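```bash

python3 -m jog '[{"translation":[0,0,0],"twist":0,"claw":0},{"translation":[0,0,0],"twist":0,"claw":0},{"translation":[0,0,0],"twist":0,"claw":0},{"translation":[0,0,0],"twist":0,"claw":0},{"translation":[0,0,0],"twist":0,"claw":0},{"translation":[0,0,0],"twist":0,"claw":0}]' 25
python3 -c "
from h import *
rep();plan(w(-.022,.136),.041,-4.6)"
```

```text
clock: 4.78
tool_pos: [0.4786, 0.1646, 0.0451]
eef_rot: [0.747, 0.664, 0.001, 0.0]
contact_force: [-0.1, 0.2, 5.6]
opening: 0.089
t 4.78 carrier mm [-86.6 118.9] z 45.1 yaw rel -2.13 F(c) [-0.2  0.1] 5.6 open mm 7.9
twist -0.35 xyz [0.43 1.62 0.1 ]
```

```bash

python3 -m jog '[{"translation":[0,0.1,0],"twist":-0.35,"claw":0},{"translation":[0.09,0.3,0],"twist":0,"claw":0},{"translation":[0.09,0.3,0],"twist":0,"claw":0},{"translation":[0.09,0.3,0],"twist":0,"claw":0},{"translation":[0.09,0.3,0],"twist":0,"claw":0},{"translation":[0,0.2,0],"twist":0,"claw":0},{"translation":[0,0,0],"twist":0,"claw":0}]' 25
python3 -c "
from h import *
rep();plan(w(-.022,.136),.045,-4.6)"
```

```text
clock: 5.37
tool_pos: [0.5385, 0.1736, 0.0451]
eef_rot: [0.735, 0.678, -0.0, -0.001]
contact_force: [-2.0, -0.4, 8.4]
opening: 0.082
t 5.37 carrier mm [-27.6 132.7] z 45.1 yaw rel -0.04 F(c) [-1.9 -0.6] 8.4 open mm 7.2
twist -0.01 xyz [0.08 0.14 0.  ]
```

```bash

python3 -m jog '[{"translation":[0.05,0.05,-0.1],"twist":0,"claw":0},{"translation":[0.05,0.05,0],"twist":0,"claw":0},{"translation":[0,0.05,0],"twist":0,"claw":0},{"translation":[0,0,0],"twist":0,"claw":0}]' 25
python3 -c "
from h import *
rep()"
python3 -m jog '[{"translation":[0.03,0.05,0],"twist":0,"claw":0},{"translation":[0.03,0.05,0],"twist":0,"claw":0},{"translation":[0,0,0],"twist":0,"claw":0},{"translation":[0,0,0],"twist":0,"claw":0}]' 25
python3 -c "
from h import *
rep()"
```

```text
clock: 5.7
tool_pos: [0.5454, 0.1773, 0.0481]
eef_rot: [0.735, 0.678, 0.0, -0.0]
contact_force: [-0.8, -0.9, -2.8]
opening: 0.087
t 5.7 carrier mm [-21.1 137. ] z 48.1 yaw rel -0.02 F(c) [-0.7 -1. ] -2.8 open mm 7.7
clock: 6.03
tool_pos: [0.5454, 0.1782, 0.0472]
eef_rot: [0.735, 0.678, -0.004, -0.002]
contact_force: [-6.6, -0.8, -1.4]
opening: 0.085
t 6.03 carrier mm [-21.2 137.9] z 47.2 yaw rel -0.04 F(c) [-6.5 -1.3] -1.4 open mm 7.5
```

```bash

python3 -m jog '[{"translation":[0.06,0,0],"twist":0,"claw":0},{"translation":[0.06,0,0],"twist":0,"claw":0},{"translation":[0,0,0],"twist":0,"claw":0}]' 25
python3 -c "
from h import *
rep()"
```

```text
clock: 6.28
tool_pos: [0.5452, 0.1792, 0.0471]
eef_rot: [0.736, 0.677, -0.006, -0.001]
contact_force: [-6.0, -7.2, 0.1]
opening: 0.083
t 6.28 carrier mm [-21.4 138.8] z 47.1 yaw rel -0.19 F(c) [-5.4 -7.7] 0.1 open mm 7.3
```

```bash

python3 -m jog '[{"translation":[-0.05,-0.1,0],"twist":0,"claw":45},{"translation":[0,0,0],"twist":0,"claw":45},{"translation":[0,0,0],"twist":0,"claw":45},{"translation":[0,0,-0.5],"twist":0,"claw":45},{"translation":[0,0,-0.7],"twist":0,"claw":45},{"translation":[0,0,-0.8],"twist":0,"claw":45},{"translation":[0,0,0],"twist":0.7,"claw":45},{"translation":[0,0,0],"twist":0.7,"claw":45},{"translation":[0,0,0],"twist":0.7,"claw":45},{"translation":[0,0,0],"twist":0,"claw":45}]' 25
python3 -c "
from h import *
rep();plan((.464,.072),.046,-17.5)"
```

```text
clock: 7.12
tool_pos: [0.5466, 0.1832, 0.1291]
eef_rot: [0.805, 0.593, 0.001, 0.0]
contact_force: [-0.3, -0.1, -0.2]
opening: 0.448
t 7.12 carrier mm [-20.3 143. ] z 129.1 yaw rel -12.71 F(c) [-0.3 -0.1] -0.2 open mm 39.5
twist 0.03 xyz [-3.27 -1.13  2.08]
```

```bash

python3 -m jog '[{"translation":[-0.65,-0.23,0],"twist":0.03,"claw":45},{"translation":[-0.65,-0.23,0],"twist":0,"claw":45},{"translation":[-0.65,-0.23,0],"twist":0,"claw":45},{"translation":[-0.65,-0.23,0],"twist":0,"claw":45},{"translation":[-0.65,-0.23,0],"twist":0,"claw":45},{"translation":[0,0,0.3],"twist":0,"claw":45},{"translation":[0,0,0],"twist":0,"claw":45}]' 25
python3 -c "
from h import *
rep();plan((.464,.072),.046,-17.5);d=cam('wrist');save(d,'pics/w3.png')
for q in r.spot_point('mini_tin_2','wrist')[:4]: print(q,ray(d,*q['location'],.008))"
```

```text
clock: 7.7
tool_pos: [0.4621, 0.0707, 0.1157]
eef_rot: [0.806, 0.592, -0.001, -0.0]
contact_force: [0.6, -0.2, -0.3]
opening: 0.452
t 7.7 carrier mm [-95.5  24.1] z 115.7 yaw rel -12.84 F(c) [ 0.7 -0.2] -0.3 open mm 39.8
twist 0.01 xyz [0.04 0.04 1.74]
{'location': [180.4, 341.8], 'confidence': 0.92} [0.52649169 0.05662858 0.008     ]
```

View pics/w3.png

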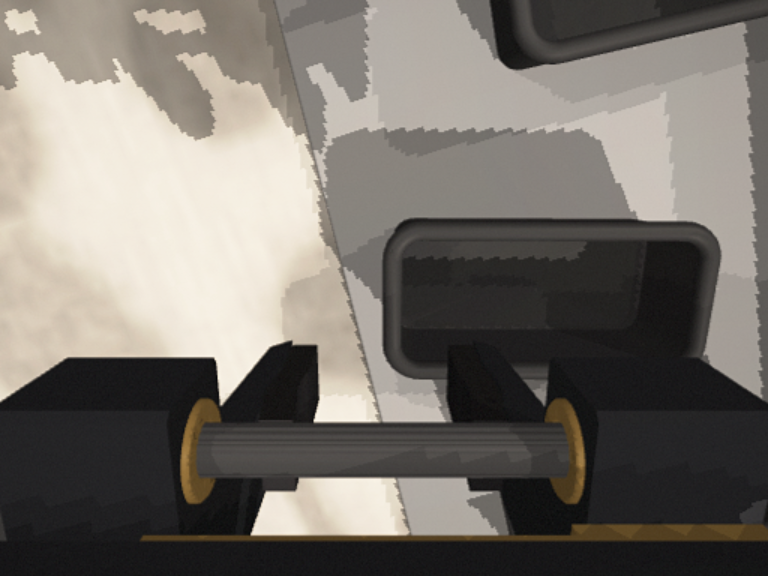

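```bash
python3 -c "
from h import *
d=cam('wrist');p=ray(d,300/1.5,394/1.5,.06)[:2];print(p, ray(d,300/1.5,710/1.5,.06));plan(p,.046,-17.6)"
```

```text
[0.46980751 0.07661261] [0.59366381 0.03799227 0.06      ]
twist 0.05 xyz [0.13 0.11 1.76]
```

```bash

python3 -m jog '[{"translation":[0.13,0.11,0.3],"twist":0,"claw":45},{"translation":[0,0,0.5],"twist":0,"claw":45},{"translation":[0,0,0.5],"twist":0,"claw":45},{"translation":[0,0,0.4],"twist":0,"claw":45},{"translation":[0,0,0.0],"twist":0,"claw":45},{"translation":[0,0,0.0],"twist":0,"claw":0},{"translation":[0,0,0.0],"twist":0,"claw":0},{"translation":[0,0,0.0],"twist":0,"claw":0},{"translation":[0,0,0.0],"twist":0,"claw":0},{"translation":[0,0,0.0],"twist":0,"claw":0},{"translation":[0,0,0.0],"twist":0,"claw":0}]' 25
python3 -c "
from h import *
rep();plan(w(-.021,.065),.046,-4.6)"
```

```text
clock: 8.77
tool_pos: [0.4688, 0.0758, 0.049]
eef_rot: [0.806, 0.592, 0.001, 0.0]
contact_force: [-0.9, 0.7, 4.7]
opening: 0.086
t 8.77 carrier mm [-89.3  29.6] z 49.0 yaw rel -12.82 F(c) [-1.   0.6] 4.7 open mm 7.6
twist -2.14 xyz [0.89 1.71 0.08]
```

```bash

python3 -m jog '[{"translation":[0,0.1,-0.05],"twist":-0.7,"claw":0},{"translation":[0,0.1,0],"twist":-0.7,"claw":0},{"translation":[0,0.1,0],"twist":-0.74,"claw":0},{"translation":[0.17,0.3,0],"twist":0,"claw":0},{"translation":[0.17,0.3,0],"twist":0,"claw":0},{"translation":[0.17,0.3,0],"twist":0,"claw":0},{"translation":[0.17,0.3,0],"twist":0,"claw":0},{"translation":[0.17,0.15,0],"twist":0,"claw":0},{"translation":[0,0.1,0],"twist":0,"claw":0},{"translation":[0,0,0],"twist":0,"claw":0},{"translation":[0,0,0],"twist":0,"claw":0}]' 25
python3 -c "
from h import *
rep();plan(w(-.021,.068),.047,-4.6)"
```

```text
clock: 9.68
tool_pos: [0.5393, 0.1022, 0.05]
eef_rot: [0.735, 0.679, -0.001, -0.001]
contact_force: [-2.4, 1.4, -2.0]
opening: 0.084
t 9.68 carrier mm [-21.1  61.6] z 50.0 yaw rel 0.06 F(c) [-2.5  1.2] -2.0 open mm 7.4
twist 0.01 xyz [0.16 0.   0.08]
```

```bash

python3 -m jog '[{"translation":[0.06,0.05,0],"twist":0,"claw":0},{"translation":[0.06,0.03,0],"twist":0,"claw":0},{"translation":[0.06,0,0],"twist":0,"claw":0},{"translation":[0.04,0,0],"twist":0,"claw":0},{"translation":[0,0,0],"twist":0,"claw":0},{"translation":[0,0,0],"twist":0,"claw":0}]' 25
python3 -c "
from h import *
rep()"
```

```text
clock: 10.18
tool_pos: [0.5393, 0.1078, 0.0494]
eef_rot: [0.736, 0.677, -0.005, -0.002]
contact_force: [-7.0, -3.7, -1.3]
opening: 0.088
t 10.18 carrier mm [-21.6  67.2] z 49.4 yaw rel -0.13 F(c) [-6.7 -4.3] -1.3 open mm 7.7
```

```bash

python3 -m jog '[{"translation":[-0.08,-0.08,0],"twist":0,"claw":45},{"translation":[0,0,0],"twist":0,"claw":45},{"translation":[0,0,0],"twist":0,"claw":45},{"translation":[0,0,-0.5],"twist":0,"claw":45},{"translation":[0,0,-0.6],"twist":0,"claw":45},{"translation":[0,0,-0.6],"twist":0,"claw":45},{"translation":[-0.5,-0.2,0],"twist":0,"claw":45},{"translation":[-0.7,-0.2,0],"twist":0,"claw":45},{"translation":[-0.7,-0.2,0],"twist":0,"claw":45},{"translation":[-0.7,-0.2,0],"twist":0,"claw":45},{"translation":[-0.7,-0.2,0],"twist":0,"claw":45},{"translation":[-0.5,-0.1,0],"twist":0,"claw":45},{"translation":[0,0,0],"twist":0,"claw":45},{"translation":[0,0,0],"twist":0,"claw":45}]' 25
python3 -c "
from h import *
rep();d=cam('wrist');save(d,'pics/w4.png')
for q in r.spot_point('mini_tin_2','wrist')[:4]: print(q,ray(d,*q['location'],.008),c(ray(d,*q['location'],.008)))"
```

```text
clock: 11.35
tool_pos: [0.4861, -0.0416, 0.1188]
eef_rot: [0.736, 0.677, 0.001, 0.001]
contact_force: [0.9, 1.1, -0.3]
opening: 0.451
t 11.35 carrier mm [-62.6 -86. ] z 118.8 yaw rel -0.16 F(c) [0.8 1.1] -0.3 open mm 39.7
{'location': [189.9, 342.1], 'confidence': 0.6} [ 0.55306431 -0.04953799  0.008     ] [ 0.00478051 -0.0885398 ]
```

View pics/w4.png

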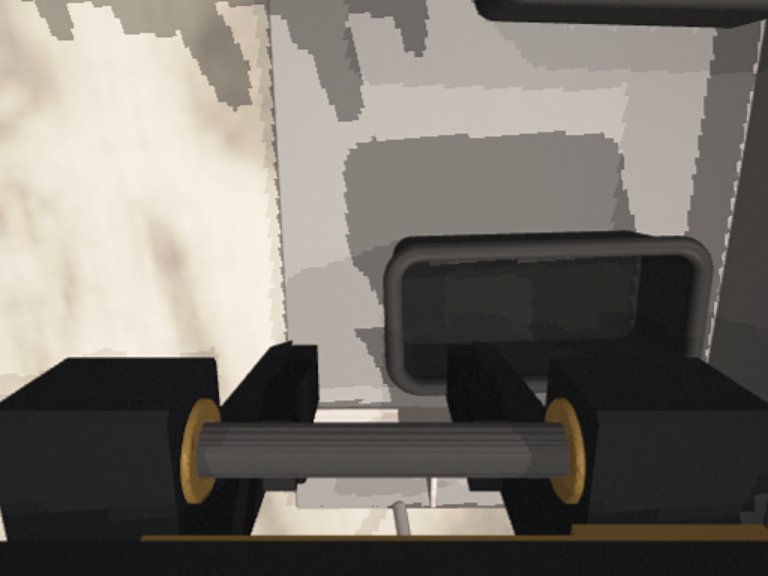

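```bash
python3 -c "
from h import *
d=cam('wrist');p=ray(d,315/1.5,395/1.5,.06)[:2];print(p,c(p));plan(p,.048,-3.6)"
```

```text
[ 0.49128617 -0.04120237] [-0.05746714 -0.08518557]
twist -0.15 xyz [-0.05  0.13  1.76]
```

```bash

python3 -m jog '[{"translation":[-0.05,0.13,0.3],"twist":-0.15,"claw":45},{"translation":[0,0,0.5],"twist":0,"claw":45},{"translation":[0,0,0.5],"twist":0,"claw":45},{"translation":[0,0,0.4],"twist":0,"claw":45},{"translation":[0,0,0.0],"twist":0,"claw":45},{"translation":[0,0,0.0],"twist":0,"claw":0},{"translation":[0,0,0.0],"twist":0,"claw":0},{"translation":[0,0,0.0],"twist":0,"claw":0},{"translation":[0,0,0.0],"twist":0,"claw":0},{"translation":[0,0,0.0],"twist":0,"claw":0},{"translation":[0,0,0.0],"twist":0,"claw":0}]' 25
python3 -c "
from h import *
rep();plan(w(-.0215,-.006),.05,-4.6)"
```

```text
clock: 12.42
tool_pos: [0.4907, -0.0427, 0.0511]
eef_rot: [0.729, 0.684, 0.001, 0.001]
contact_force: [0.0, 0.5, 4.5]
opening: 0.087
t 12.42 carrier mm [-57.9 -86.7] z 51.1 yaw rel 0.93 F(c) [-0.   0.5] 4.5 open mm 7.7
twist 0.15 xyz [2.02 0.91 0.03]
```

```bash

python3 -m jog '[{"translation":[0.1,0.1,-0.05],"twist":0.17,"claw":0},{"translation":[0.3,0.14,0],"twist":0,"claw":0},{"translation":[0.3,0.14,0],"twist":0,"claw":0},{"translation":[0.3,0.14,0],"twist":0,"claw":0},{"translation":[0.3,0.14,0],"twist":0,"claw":0},{"translation":[0.3,0.14,0],"twist":0,"claw":0},{"translation":[0.2,0.1,0],"twist":0,"claw":0},{"translation":[0.15,0.05,0],"twist":0,"claw":0},{"translation":[0,0,0],"twist":0,"claw":0},{"translation":[0,0,0],"twist":0,"claw":0}]' 25
python3 -c "
from h import *
rep()"
python3 -m jog '[{"translation":[0.05,0.05,0],"twist":0,"claw":0},{"translation":[0.05,0.03,0],"twist":0,"claw":0},{"translation":[0.05,0,0],"twist":0,"claw":0},{"translation":[0,0,0],"twist":0,"claw":0},{"translation":[0,0,0],"twist":0,"claw":0}]' 25
python3 -c "
from h import *
rep()"
```

```text
clock: 13.25
tool_pos: [0.5339, 0.0325, 0.0521]
eef_rot: [0.735, 0.678, -0.0, -0.0]
contact_force: [-2.3, 1.2, -0.5]
opening: 0.086
t 13.25 carrier mm [-20.9  -8.3] z 52.1 yaw rel -0.03 F(c) [-2.4  1.1] -0.5 open mm 7.6
clock: 13.67
tool_pos: [0.5341, 0.0358, 0.0517]
eef_rot: [0.736, 0.677, -0.004, -0.002]
contact_force: [-5.5, -1.4, -0.0]
opening: 0.087
t 13.67 carrier mm [-21.  -5.] z 51.7 yaw rel -0.23 F(c) [-5.4 -1.8] -0.0 open mm 7.7
```

```bash

python3 -m jog '[{"translation":[0.06,0,0],"twist":0,"claw":0},{"translation":[0.06,0,0],"twist":0,"claw":0},{"translation":[0,0,0],"twist":0,"claw":0},{"translation":[0,0,0],"twist":0,"claw":0}]' 25
python3 -c "
from h import *
rep()"
python3 -m jog '[{"translation":[-0.1,-0.1,0],"twist":0,"claw":45},{"translation":[0,0,0],"twist":0,"claw":45},{"translation":[0,0,0],"twist":0,"claw":45},{"translation":[0,0,-0.5],"twist":0,"claw":45},{"translation":[0,0,-0.6],"twist":0,"claw":45},{"translation":[0,0,-0.6],"twist":0,"claw":0},{"translation":[0,0,-0.6],"twist":0,"claw":0},{"translation":[0,0,-0.6],"twist":0,"claw":0},{"translation":[0,0,-0.6],"twist":0,"claw":0},{"translation":[0,0,-0.6],"twist":0,"claw":0},{"translation":[0,0,-0.6],"twist":0,"claw":0},{"translation":[0,0,0],"twist":0,"claw":0}]' 25
python3 -c "
from h import *
rep();d=cam('wrist');save(d,'pics/w5.png')
t=cam('top')
for q in r.spot_point('stop_grip','top')[:2]: p=ray(t,*q['location'],.088);print(q,p,c(p))
for q in r.spot_point('stop_grip','wrist')[:2]: p=ray(d,*q['location'],.088);print(q,p,c(p))"
```

```text
clock: 14.0
tool_pos: [0.5337, 0.0397, 0.0516]
eef_rot: [0.737, 0.676, -0.005, -0.002]
contact_force: [-7.1, -2.6, -0.4]
opening: 0.086
t 14.0 carrier mm [-21.6  -1.1] z 51.6 yaw rel -0.32 F(c) [-6.9 -3.2] -0.4 open mm 7.6
clock: 15.0
tool_pos: [0.538, 0.0391, 0.2452]
eef_rot: [0.736, 0.677, 0.005, 0.003]
contact_force: [0.8, -0.2, 0.3]
opening: 0.003
t 15.0 carrier mm [-17.4  -1.4] z 245.2 yaw rel -0.13 F(c) [ 0.8 -0.1] 0.3 open mm 0.2
{'location': [176.4, 307.6], 'confidence': 0.85} [ 0.57787217 -0.1357428   0.088     ] [ 0.03642199 -0.17247737]
```

View pics/w5.png

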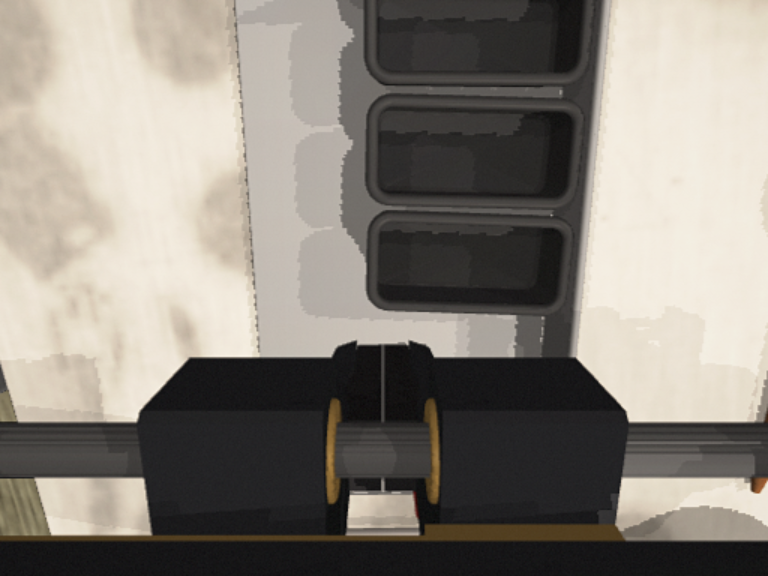

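```bash
python3 -c "
from h import *
plan(w(.030,-.215),.078,-4.6)"
```

```text
twist -0.02 xyz [-5.33  1.29  4.04]
```

```bash
python3 -m jog '[{"translation":[-0.7,0.2,0],"twist":0,"claw":0},{"translation":[-0.7,0.2,0],"twist":0,"claw":0},{"translation":[-0.7,0.2,0],"twist":0,"claw":0},{"translation":[-0.7,0.2,0],"twist":0,"claw":0},{"translation":[-0.7,0.2,0],"twist":0,"claw":0},{"translation":[-0.7,0.2,0],"twist":0,"claw":0},{"translation":[-0.7,0.1,0],"twist":0,"claw":0},{"translation":[-0.43,0,0],"twist":0,"claw":0},{"translation":[0,0,0.6],"twist":0,"claw":0},{"translation":[0,0,0.6],"twist":0,"claw":0},{"translation":[0,0,0],"twist":0,"claw":0}]' 25
python3 -c "
from h import *
rep();plan(w(.030,-.215),.078,-4.6);d=cam('wrist');save(d,'pics/w6.png')
for q in r.spot_point('stop_grip','wrist')[:2]: p=ray(d,*q['location'],.088);print(q,p,c(p))"
```

```text
clock: 16.12
tool_pos: [0.5648, -0.1773, 0.187]
eef_rot: [0.736, 0.677, -0.003, -0.004]
contact_force: [-0.9, 0.2, -1.4]
opening: 0.008
t 16.12 carrier mm [  26.7 -215. ] z 187.0 yaw rel -0.14 F(c) [-0.9  0.2] -1.4 open mm 0.7
twist -0.02 xyz [-0.    0.08  2.73]
{'location': [129.9, 264.3], 'confidence': 0.61} [ 0.57357691 -0.13308059  0.088     ] [ 0.03192706 -0.1701682 ]
```

View pics/w6.png

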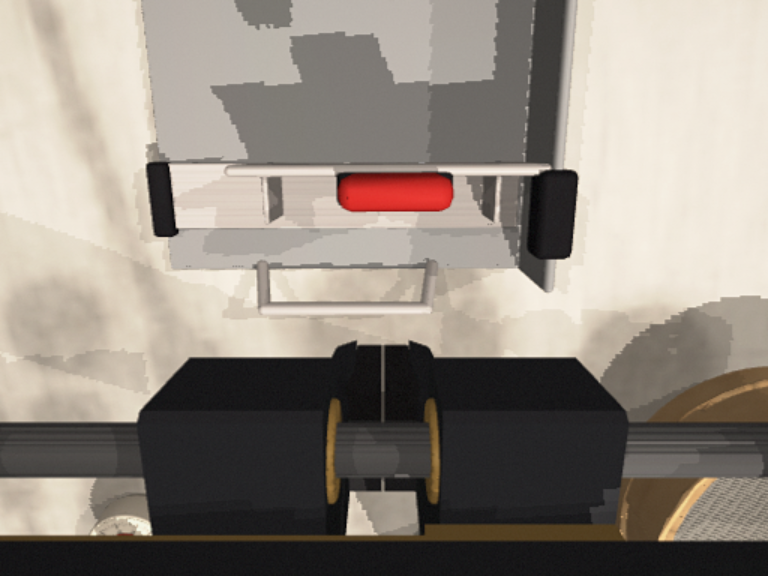

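```bash
python3 -m jog '[{"translation":[0,0.08,0.5],"twist":0,"claw":0},{"translation":[0,0,0.7],"twist":0,"claw":0},{"translation":[0,0,0.7],"twist":0,"claw":0},{"translation":[0,0,0.5],"twist":0,"claw":0},{"translation":[0,0,0.33],"twist":0,"claw":0},{"translation":[0,0,0],"twist":0,"claw":0},{"translation":[0.3,0,0],"twist":0,"claw":0},{"translation":[0.3,0,0],"twist":0,"claw":0},{"translation":[0.3,0,0],"twist":0,"claw":0},{"translation":[0.3,0,0],"twist":0,"claw":0},{"translation":[0.3,0,0],"twist":0,"claw":0},{"translation":[0,0,0],"twist":0,"claw":0}]' 25
python3 -c "
from h import *
rep()"
python3 -m jog '[{"translation":[0.3,0,0],"twist":0,"claw":0},{"translation":[0.3,0,0],"twist":0,"claw":0},{"translation":[0.3,0,0],"twist":0,"claw":0},{"translation":[0.3,0,0],"twist":0,"claw":0},{"translation":[0.3,0,0],"twist":0,"claw":0},{"translation":[0.2,0,0],"twist":0,"claw":0},{"translation":[0.2,0,0],"twist":0,"claw":0},{"translation":[0,0,0],"twist":0,"claw":0},{"translation":[0,0,0],"twist":0,"claw":0}]' 25
python3 -c "
from h import *
rep()"
```

```text
clock: 17.22
tool_pos: [0.5778, -0.114, 0.0839]
eef_rot: [0.734, 0.679, 0.002, -0.0]
contact_force: [0.5, 0.3, -0.1]
opening: 0.006
t 17.22 carrier mm [  34.6 -150.8] z 83.9 yaw rel 0.16 F(c) [0.4 0.4] -0.1 open mm 0.6
clock: 17.97
tool_pos: [0.5824, -0.0409, 0.0827]
eef_rot: [0.735, 0.678, 0.0, -0.001]
contact_force: [0.9, 0.5, 0.7]
opening: 0.007
t 17.97 carrier mm [ 33.3 -77.6] z 82.7 yaw rel -0.02 F(c) [0.9 0.5] 0.7 open mm 0.6
```

```bash
python3 -m jog '[{"translation":[0.1,0,0],"twist":0,"claw":0},{"translation":[0.1,0,0],"twist":0,"claw":0},{"translation":[0.1,0,0],"twist":0,"claw":0},{"translation":[0,0,0],"twist":0,"claw":0}]'
python3 -c "
from h import *
rep();d=cam('wrist');save(d,'pics/w7.png')"
```

```text
clock: 18.3
tool_pos: [0.5832, -0.0308, 0.0828]
eef_rot: [0.736, 0.677, -0.001, -0.0]
contact_force: [-0.9, -2.1, -1.9]
opening: 0.005
t 18.3 carrier mm [ 33.3 -67.5] z 82.8 yaw rel -0.11 F(c) [-0.8 -2.2] -1.9 open mm 0.4
```

View pics/w7.png

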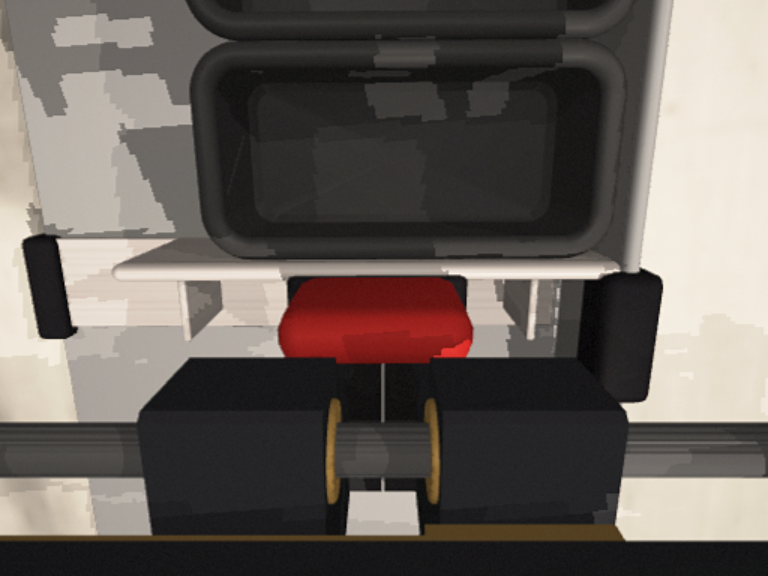

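The stop (plate around row 265) is almost touching the last tin and the fingers sit behind the red grip. The row is straight, so I'll press on.

```bash
for i in 1; do python3 -m jog '[{"translation":[0.06,0,0],"twist":0,"claw":0},{"translation":[0.06,0,0],"twist":0,"claw":0},{"translation":[0,0,0],"twist":0,"claw":0}]'; done
python3 -c "
from h import *
rep()"
python3 -m jog '[{"translation":[0.06,0,0],"twist":0,"claw":0},{"translation":[0.06,0,0],"twist":0,"claw":0},{"translation":[0,0,0],"twist":0,"claw":0}]'
python3 -c "
from h import *
rep()"
```

```text
clock: 18.6
tool_pos: [0.5835, -0.0264, 0.0828]
eef_rot: [0.736, 0.677, -0.001, -0.0]
contact_force: [-2.0, -3.2, -1.9]
opening: 0.002
t 18.6 carrier mm [ 33.3 -63.1] z 82.8 yaw rel -0.13 F(c) [-1.7 -3.3] -1.9 open mm 0.1
clock: 18.85
tool_pos: [0.5836, -0.0253, 0.0829]
eef_rot: [0.736, 0.676, -0.002, 0.001]
contact_force: [-2.2, -10.3, -2.6]
opening: 0.004
t 18.85 carrier mm [ 33.2 -61.9] z 82.9 yaw rel -0.26 F(c) [ -1.3 -10.4] -2.6 open mm 0.3
```

```bash
python3 -m jog '[{"translation":[0.06,0,0],"twist":0,"claw":0},{"translation":[0.03,0,0],"twist":0,"claw":0},{"translation":[0,0,0],"twist":0,"claw":0},{"translation":[0,0,0],"twist":0,"claw":0},{"translation":[0,0,0],"twist":0,"claw":0}]'
python3 -c "
from h import *
rep()"
python3 -m jog '[{"translation":[-0.4,0,0],"twist":0,"claw":0},{"translation":[-0.4,0,-0.3],"twist":0,"claw":0},{"translation":[0,0,-0.8],"twist":0,"claw":0},{"translation":[0,0,-0.8],"twist":0,"claw":0},{"translation":[0,0,-0.8],"twist":0,"claw":0},{"translation":[0,-0.4,-0.8],"twist":0,"claw":0},{"translation":[0,-0.5,-0.5],"twist":0,"claw":0},{"translation":[0.4,-0.5,0],"twist":0,"claw":0},{"translation":[0.6,-0.4,0],"twist":0,"claw":0},{"translation":[0.6,-0.4,0],"twist":0,"claw":0},{"translation":[0.6,0,0],"twist":0,"claw":0},{"translation":[0.6,0,0],"twist":0,"claw":0},{"translation":[0.4,0,0],"twist":0,"claw":0},{"translation":[0,0,0],"twist":0,"claw":0},{"translation":[0,0,0],"twist":0,"claw":0}]'
python3 -c "
from h import *
rep();d=cam('wrist');save(d,'pics/w8.png')
for q in r.spot_point('mini_tin_1','wrist'): p=ray(d,*q['location'],.008);print(q,c(p))"
```

```text
clock: 19.27
tool_pos: [0.5836, -0.0252, 0.0829]
eef_rot: [0.737, 0.675, -0.004, 0.002]
contact_force: [-1.8, -16.5, -1.8]
opening: 0.004
t 19.27 carrier mm [ 33.2 -61.9] z 82.9 yaw rel -0.42 F(c) [ -0.5 -16.6] -1.8 open mm 0.3
clock: 20.52
tool_pos: [0.5052, 0.0873, 0.2433]
eef_rot: [0.734, 0.679, 0.001, -0.0]
contact_force: [0.2, -0.2, -0.1]
opening: 0.004
t 20.52 carrier mm [-53.9  44. ] z 243.3 yaw rel 0.09 F(c) [ 0.2 -0.1] -0.1 open mm 0.4
{'location': [137.1, 339.2], 'confidence': 0.96} [0.03878633 0.07000272]
{'location': [73.4, 344.7], 'confidence': 0.8} [0.04026589 0.13678505]
{'location': [195.6, 335.2], 'confidence': 0.67} [0.03851382 0.00284312]
```

View pics/w8.png

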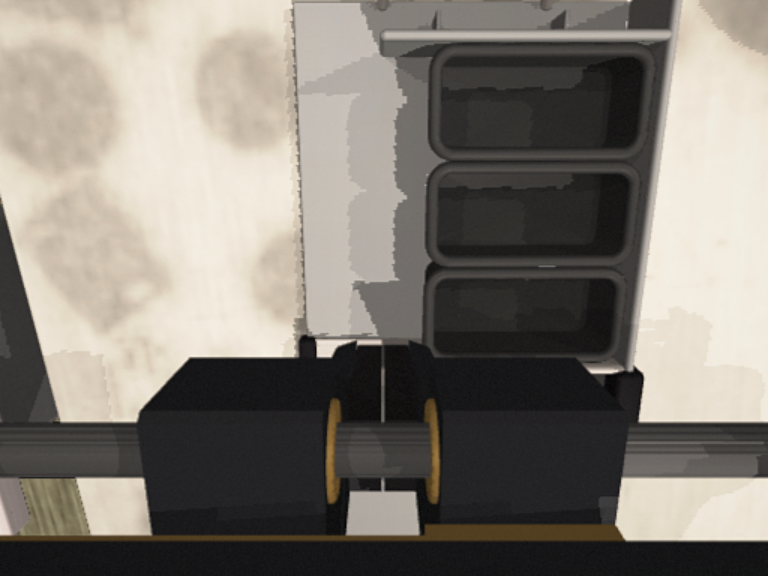

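```bash
python3 -c "
from h import *
d=cam('wrist')
for x,y in [(429,75),(429,125),(426,190),(426,240),(425,290),(427,330)]: print('near',np.round(c(ray(d,y/1.5,x/1.5,.058))*1e3,1))
for x,y in [(652,75),(640,195),(627,300)]: print('far',np.round(c(ray(d,y/1.5,x/1.5,.06))*1e3,1))
for x,y in [(674,20),(655,180),(636,345)]: print('fencetop',np.round(c(ray(d,y/1.5,x/1.5,.067))*1e3,1))
for x,y in [(385,40),(620,40),(600,370)]: print('ends',np.round(c(ray(d,y/1.5,x/1.5,.067))*1e3,1))
"
```

```text
near [-26.1 149.9]
near [-25.5 121.2]
near [-26.6  81.8]
near [-25.9  49.7]
near [-26.   15.9]
near [-24.1 -12.4]
far [107.  149.3]
far [108.8  78.5]
far [108.9   9.2]
fencetop [112.2 177.6]
fencetop [113.4  88.2]
fencetop [115.2 -20.1]
ends [-52.6 167.6]
ends [ 82.6 167.2]
ends [ 93.1 -38.2]
```

Every tin's near end is at x ≈ -26 mm, the value for a tin flat on the fence. The row is square and the stop is closed.

```bash
python3 -c "
from h import *
rep();print(r.finish_job())"
```

```text
t 20.67 carrier mm [-53.8  40.9] z 243.2 yaw rel -0.21 F(c) [ 0.3 -1. ] 0.2 open mm 0.4
the job is handed in; nothing more can be done
None
```

The three tins now stand in a straight row against the back fence with the end stop closed on them. I handed the job in at about 20.7 s; `finish_job()` gives no verdict.

**What I did:** I pinched each tin by its near rim, squared it, and slid it against the fence and its neighbour, starting at the fixed end. I then pushed the end stop shut with the closed fingers behind its red grip, without gripping it. It met about 16 N with no further movement, after which I backed off and moved clear.

**Last checks:**
- **Fence contact:** the near rims measured x = -24 to -27 mm, against -26 mm for a tin flat on the fence. That edge measurement also shows the tins square to the fence.
- **Row position:** the tin centres measured y ≈ 137, 70 and 3 mm, against 136, 68 and 0 mm for a tight row. That is within camera accuracy.
- **End stop:** its position, worked out from the finger position while pressing, is about 0 (fully closed).
- **Robot:** about 24 cm up and touching nothing.

**Disagreements:**
- The network put the tin centres at x = 38.5–40.3 mm, a little short of 42 mm but inside the 37–46 mm limit.
- A thin light line shows between two of the tins in the last picture; I took it as the space below the touching rims.

I did not measure the honey jar and timer again at the end; the arm stayed well clear of both.

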